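# Tare a glass mixing dish on the beam scale

### The job

The empty glass mixing dish is standing on the pan of the kitchen beam scale: weigh it by sliding the brass poise out along the notched beam until, with the poise let go, the pointer comes to rest in the red centre band of the index plate. Leave the dish standing on the pan and everything else on the worktop where it is.

Things in the scene. Friction and masses are not known exactly. Their poses are not given: they have to be found in the camera images.
- scale: cream cast-metal beam scale, fixed, 445 mm long. Origin on the worktop under the beam's fulcrum; z up, +y along the scale to the pan, -y along the beam to the index plate. Housing under the pan 125 mm wide, 80 mm high, y = -22 to 122 mm; foot under the beam 60 mm wide, 26 mm high. Fulcrum 95 mm up. Beam 6 mm thick, 20 mm deep, centred on the fulcrum's height when level, ending at y = -265 mm.
- beam (a joint): tilt in rad: 0 level (pointer centred), positive pointer up (dish too heavy for the poise: slide it outwards), negative pointer down (slide it back). Stops at -0.07 and +0.07. Turns freely; within 15 mm of the balance point it rests at about 0.0047 rad per mm of poise error, beyond that on a stop. Settles in about 2 s; true only while poise and beam are untouched.
- poise (a joint): travel of the poise along the beam in m, growing towards the pointer: 0 at the inner end (centre 100 mm from the fulcrum), 0.15 at the outer end (250 mm). Fine notches and a drag of about 1.5 N keep it where it is left. The heavier the dish, the farther out it balances; the dish's weight differs each time.
- poise_grip (a point): centre of the thumb grip of the brass poise, an upright block astride the beam: 24 mm along it, 30 mm across, 85 mm high. The point is on the block's axis, 16 mm below its top, 26 mm above the beam's top edge. Free space on both sides and above: pinch it across or along the beam from above. It rises and falls with the beam by up to 17 mm.
- pointer_tip (a point): tip of the yellow pointer (3 mm high) on the outer end of the beam, 286 mm from the fulcrum; it moves 20 mm up and down from level.
- mark (a point): middle of the red centre band (10 mm high, on both faces of the white index plate), at the plate's edge beside the pointer's tip, 95 mm above the worktop. Axes as the scale's; it lies at the scale's y = -289 mm. The plate is 5 mm thick, 30 mm wide; its top is 131 mm up.
- pan_axis (a point): centre of the top of the round steel pan (130 mm across) when the beam is level: 128.5 mm up, at the scale's y = +50 mm; fixed on the scale. The pan's edge reaches the scale's y = -15 mm.
- dish: clear glass dish standing on the pan, 114 mm across the rim, 48 mm high, 0.3 to 0.8 kg. Origin at the centre of its underside, z up.
- palette: round aluminium paint palette, 172 mm across, 10 mm high, with a ring of shallow wells. Bystander; origin at the centre of its underside.
- stapler: green plastic stapler, 128 mm long, 36 mm wide, about 58 mm high. Bystander; origin at the centre of its underside.
- hoop: wooden embroidery hoop lying flat, 148 mm across, 10 mm high, with a brass screw. Bystander; origin at the centre of its underside.
- punch: white plastic two-hole paper punch, 95 by 108 mm, about 58 mm high. Bystander; origin at the centre of its underside.
- paint_blue_jar: small jar of blue paint, 47 mm across, 58 mm high. Bystander; origin at the centre of its underside.
- paint_ochre_jar: small jar of ochre paint, 47 mm across, 58 mm high. Bystander; origin at the centre of its underside.
Things that resemble listed ones, but are neither listed nor needed, are in the scene too. What is shaped like the dish but green is not meant.

How it is judged:
By the outcome, as a careful person would: the job done as asked, in the order asked, and still so for the second after the job is handed in, with the robot touching nothing.
It also fails if it takes over 51 s, if anything falls off the work surface, if the arm or the gripper's body presses on something with over 40 N, if the wrist force passes 120 N, or if a joint passes its speed limit or range.

### The arm

A 7-joint arm with a two-finger parallel gripper is mounted at the origin on the work surface. World frame = base frame: x ahead of the robot, y to its left, z up, the work surface at z = 0. Lengths are in m, angles in rad, forces in N, time in s.
With the tool pointing down it reaches from about 0.35 to 0.9 m from the base axis. Payload 8.1 kg.
Tool frame: the origin (TCP) lies at the centre of the arm's flange, where the gripper is bolted on; the fingertips stand 178 mm ahead of it and the grasp point (between the pads) lies 159 mm ahead of it; z points along the fingers, y is the direction in which the jaws open and shut (so a half turn about z gives the same grasp; the last joint's range is limited). The gripper opens to 92 mm and grips with 3 to 60 N. Pads are 19 mm wide; open, the fingers measure 130 mm over their backs; the gripper's body (75 mm by 190 mm) begins 47 mm behind the grasp point.
Start: joints at [-1.421, 0.434, 0.025, 1.573, -0.012, 1.134, -0.075], TCP at [0.156, 0.605, 0.405] pointing down, gripper open.
Joint ranges: [-2.62, 2.62], [-0.44, 2.09], [-1.27, 1.32], [0.08, 2.57], [-1.32, 4.46], [0.12, 2], [-2.74, 2.74]. Speed limits (rad/s): [2.22, 2.22, 3.01, 3.01, 3.14, 3.14, 3.14].

### API

Orientations are given as a rotation vector (axis times angle).
In Python, from cell import arm gives the robot as it stands. The module is installed in compiled form; this text tells all that it offers.
- The arm moves only by the tool move_arm, never from a script. Its argument "steps" is a list of rows, each a list of 4 numbers: the shift along the tool's x, y, z in mm, then the turn about the tool's z in rad. In form: [[x, y, z, twist], ...]. A call has 1 to 20 rows; each row is the pose to reach, as a shift and turn from the pose commanded when the call began, along the tool's axes at that moment; what a row does not reach only later rows make up. A row lasts 1/8 s, in which the tool goes at most 62.5 mm and 10.7 degrees, less where a joint would pass 70% of its speed; a pose out of reach is approached as far as the arm can. A call with a gripper value outside its range is refused whole. "grip" is the finger opening in mm, from 0 to 91.8, set as the call begins (left out, the last holds). The fingers move at their own pace and stop on an object; "grip_force" is the grip in N (left out, the last holds). Time passes only in rows, so rows that repeat a pose let the fingers close. It gives the time, the measured TCP pose, the force and the opening at its end, in the units of the state.
- arm.observe(): the state, without advancing time (a new reading comes with each control period).
- arm.get_image(name): name is "side" or "top"; returns the picture (420x560x3 uint8, red, green, blue); there is no depth.
- arm.camera_info(name): a dict with "mtx" (3x3 intrinsics, pixels), "pose" (4x4, takes a point from camera to world coordinates). Camera axes: x right, y down, z forward; pixel columns grow to the right and rows downward; lengths in m; the calibration is good to about 2 mm. A picture is of the moment at which its call begins. camera_info takes no time and is no camera call.
- arm.sign_off(): hands the job in, once; it reports no verdict.
The state is a dict: "clock": time; "joints": joint angles; "dq": joint speeds; "joint_efforts": joint torques, N m; "position": TCP position; "ee_rot": TCP orientation; "force": force on the tool from outside, world axes, zero at the start; "ft_torque": the same for the moment, N m; "width": opening from 0.0 (shut) to 1.0 (fully open).
Only numpy, scipy, OpenCV 4.12 (cv2) and the standard library are available. Lean on these libraries where they do the work, as an engineer would, in place of code of your own. Each camera call takes 0.05 s, during which the arm holds its last target.

## Working session

There is one attempt and no reset: what is moved stays moved. The work goes in short steps, Python scripts to look and compute and a tool call to move; the robot and the scene stay as the last step left them, time stands still between calls to the robot, and variables do not carry over. Pictures are saved under pics/ and viewed, and the job is handed in when it is done.

Besides the shell and the picture viewer there is one more tool, called after "Request:" in YAML: its name, and indented under it one key for each argument. move_arm: Moves the arm, as the interface text tells. Its arguments: {"type":"object","properties":{"steps":{"type":"array"},"grip":{"type":"number"},"grip_force":{"type":"number"}},"required":["steps"]}

```bash
mkdir -p pics; python3 - <<'E'
from cell import arm
import cv2,numpy as np
np.set_printoptions(precision=4,suppress=True)
for n in("side","top"):
    im=arm.get_image(n); cv2.imwrite(f"pics/{n}0.png",im[:,:,::-1])
    c=arm.camera_info(n);print(n,c["mtx"],c["pose"])
print(arm.observe())
E
```

```text
side [[486.0649   0.     277.3193]
 [  0.     486.0649 200.7875]
 [  0.       0.       1.    ]] [[ 0.9429 -0.2448  0.226   0.3268]
 [-0.3331 -0.7024  0.6291 -0.6605]
 [ 0.0047 -0.6684 -0.7438  0.944 ]
 [ 0.      0.      0.      1.    ]]
top [[441.1019   0.     281.3505]
 [  0.     441.1019 201.425 ]
 [  0.       0.       1.    ]] [[ 0.0195 -0.9957  0.0911  0.4905]
 [-0.9998 -0.0195  0.0013  0.0333]
 [ 0.0004 -0.0911 -0.9958  1.1406]
 [ 0.      0.      0.      1.    ]]
{'clock': 0.1, 'joints': array([-1.4206,  0.4351,  0.025 ,  1.574 , -0.0116,  1.134 , -0.0751]), 'dq': array([ 0.0003, -0.0026, -0.0017, -0.001 ,  0.0015,  0.0002,  0.0003]), 'joint_efforts': array([  0.0048, -66.9119,   0.989 , -31.5147,  -0.0604,   0.0372,
         0.    ]), 'position': array([0.1563, 0.6049, 0.4041]), 'ee_rot': array([-0.3962, -3.1165,  0.0021]), 'force': array([ 0.6631,  0.1684, -0.2341]), 'ft_torque': array([ 0.0166,  0.0115, -0.0001]), 'width': 0.9975617610831818}
```

View pics/side0.png

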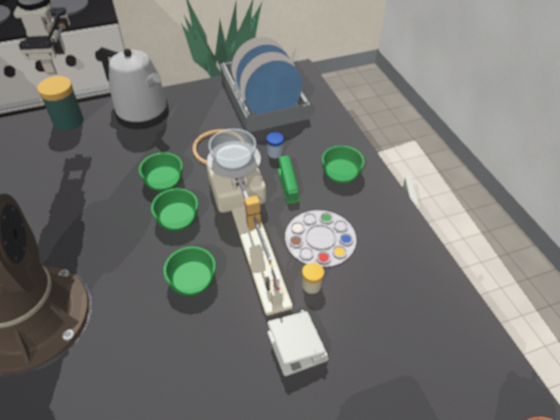

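View pics/top0.png

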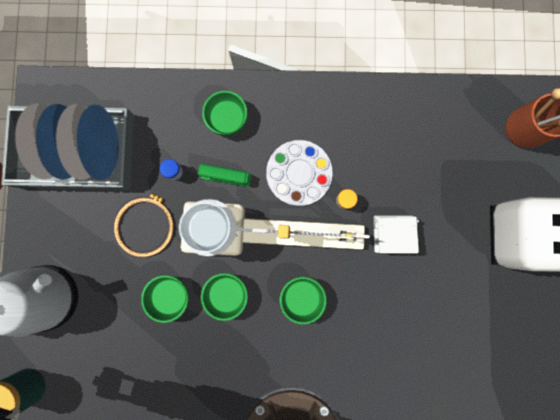

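```bash
python3 - <<'E'
import cv2
t=cv2.imread("pics/top0.png");s=cv2.imread("pics/side0.png")
cv2.imwrite("pics/tc.png",cv2.resize(t[180:280,170:430],None,fx=3,fy=3,interpolation=cv2.INTER_CUBIC))
cv2.imwrite("pics/sc.png",cv2.resize(s[170:320,200:340],None,fx=4,fy=4,interpolation=cv2.INTER_CUBIC))
E
```

```text
(no output)
```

View pics/tc.png

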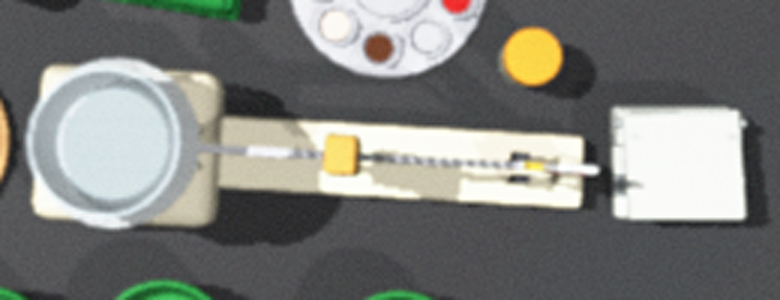

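View pics/sc.png

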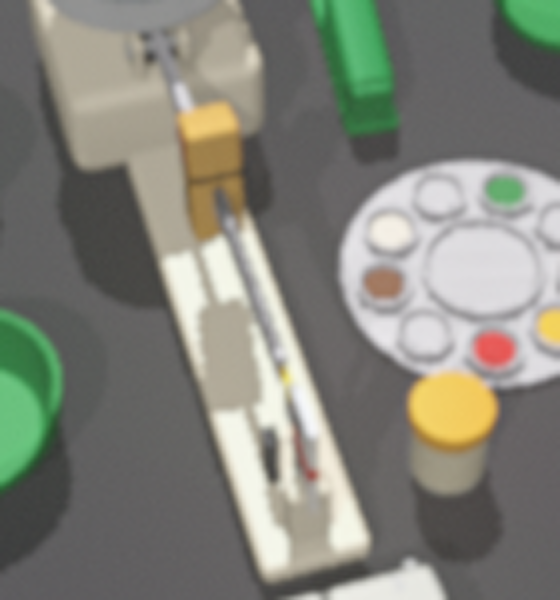

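```bash
cat > h.py <<'E'
import numpy as np,cv2
from scipy.optimize import least_squares
from cell import arm
np.set_printoptions(precision=4,suppress=True)
C={n:arm.camera_info(n) for n in("side","top")}
def proj(n,P):
    c=C[n];T=np.linalg.inv(c["pose"]);q=T[:3,:3]@P+T[:3,3];q=c["mtx"]@q;return q[:2]/q[2]
def S2W(s,p):
    c,sn=np.cos(s[2]),np.sin(s[2]);return np.array([s[0]+c*p[0]-sn*p[1],s[1]+sn*p[0]+c*p[1],p[2]])
def beam(t,y,dz): # point y(<0) along beam, dz above axis; tilt t raises pointer end
    return np.array([0,y*np.cos(t)+dz*np.sin(t),.095-y*np.sin(t)+dz*np.cos(t)])
E
cat > fit.py <<'E'
from h import *
obs=[("top",(.03,-.323,.026),(364.3,225.7)),("top",(-.03,-.323,.026),(363.7,249.3)),
("side",(-.03,-.323,.026),(267,313)),("side",(.03,-.323,.026),(291.5,305.5)),
("top",(0,-.289,.131),(354,234.3)),("top",(0,-.319,.131),(369.3,236.7)),("top",(0,.05,.1765),(212.3,227.3))]
def r(v):
    s=v[:3];o=[proj(n,S2W(s,p))-np.array(u) for n,p,u in obs]
    P=S2W(s,beam(v[4],-v[3],.052))
    o.append(proj("top",P)-np.array([284,228.7+0]));o.append(proj("side",P)-np.array([252.2,200.5]))
    return np.concatenate(o)
f=least_squares(r,[.43,.1,0,.12,.05],loss="soft_l1");print(f.x);print(r(f.x).reshape(-1,2))
s=f.x[:3]
for t in (.07,0): print(t,S2W(s,beam(t,-f.x[3],.036)),"tip",S2W(s,beam(t,-.286,0)),proj("top",S2W(s,beam(t,-.286,0))),proj("side",S2W(s,beam(t,-.286,0))))
E
python3 fit.py
python3 - <<'E'
import cv2
t=cv2.imread("pics/top0.png");s=cv2.imread("pics/side0.png")
a=cv2.resize(t[210:260,265:375],None,fx=7,fy=7,interpolation=cv2.INTER_CUBIC);cv2.imwrite("pics/tc2.png",a)
a=cv2.resize(s[245:320,240:310],None,fx=8,fy=8,interpolation=cv2.INTER_CUBIC);cv2.imwrite("pics/sc2.png",a)
E
```

```text
[ 0.5192  0.1476 -0.0385  0.1234  0.0534]
[[ 0.1932 -0.6814]
 [-0.1819 -0.4272]
 [-1.5343 -0.445 ]
 [ 1.0173 -0.3815]
 [ 3.7262  1.2441]
 [ 1.5614 -0.3912]
 [-6.1057 -1.0802]
 [ 0.0514  2.3119]
 [-0.3745 -0.0142]]
0.07 [0.5146 0.0272 0.1395] tip [ 0.5082 -0.1375  0.115 ] [354.9389 235.5485] [273.8458 270.9148]
0 [0.5144 0.0243 0.131 ] tip [ 0.5082 -0.1382  0.095 ] [353.8253 235.6849] [273.9508 276.6376]
```

View pics/tc2.png

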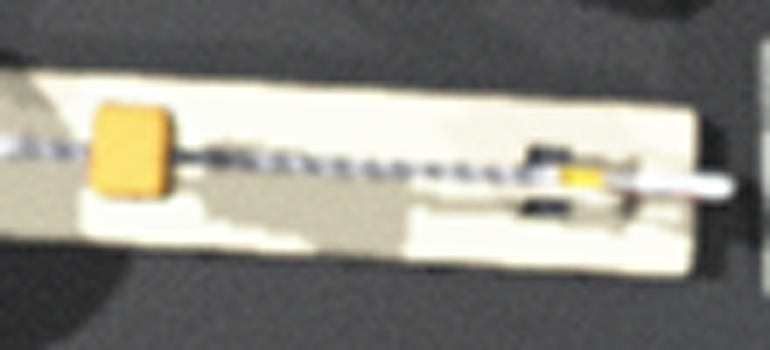

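View pics/sc2.png

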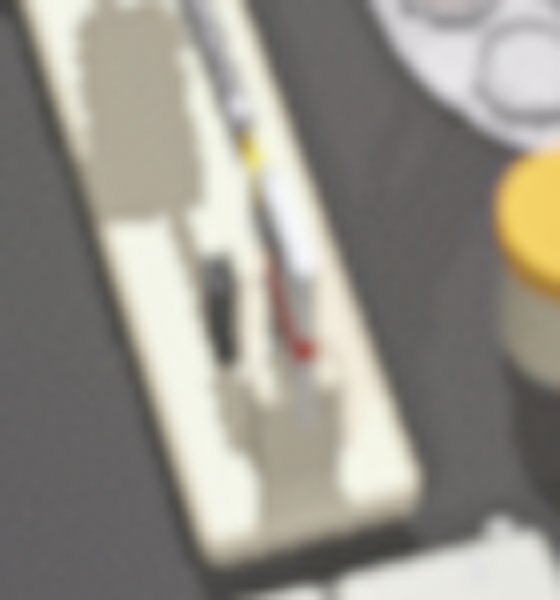

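```bash
sed -i 's/(354,234.3)/(357,235.8)/;s/(369.3,236.7)/(370,236.6)/;s/(0,.05,.1765),(212.3,227.3)/(0,.05,.1285),(208.3,227.3)/;s/\[284,228.7+0\]/[283.7,231]/' fit.py; python3 fit.py
```

```text
[ 0.519   0.1483 -0.0399  0.1233  0.0492]
[[-0.086  -0.4192]
 [-0.4954 -0.1644]
 [-1.9558 -0.6665]
 [ 0.604  -0.565 ]
 [ 0.3997  0.0133]
 [ 0.5348 -0.0039]
 [ 1.1206 -0.28  ]
 [ 0.1137  0.194 ]
 [-0.6139  0.0214]]
0.07 [0.5142 0.0279 0.1395] tip [ 0.5076 -0.1367  0.115 ] [354.6174 235.8112] [273.4363 270.7097]
0 [0.514  0.0251 0.131 ] tip [ 0.5076 -0.1374  0.095 ] [353.5099 235.943 ] [273.5468 276.4337]
```

```bash
cat >> h.py <<'E'
from scipy.spatial.transform import Rotation as R
def rel(p,ang=None):
    o=arm.observe();M=R.from_rotvec(o["ee_rot"]);d=M.inv().apply(np.array(p)-o["position"])*1000
    y=M.apply([0,1,0]);a=np.arctan2(y[1],y[0])
    print("shift",d.round(1),"twist",None if ang is None else round(-(ang-a),3),"tilt",M.apply([0,0,1]))
E
python3 -c "
from h import *
rel([.514,.027,.42],-.04)"
```

```text
shift [-490.9 -470.1  -15.3] twist 1.358 tilt [-0.0002 -0.0013 -1.    ]
```

Request:
move_arm:
  steps:
    - [0, 0, -40, 0]
    - [0, 0, -80, 0]
    - [-31, -29, -80, 0.09]
    - [-61, -59, -80, 0.17]
    - [-92, -88, -80, 0.25]
    - [-123, -118, -80, 0.34]
    - [-153, -147, -80, 0.42]
    - [-184, -176, -80, 0.51]
    - [-215, -206, -80, 0.6]
    - [-245, -235, -80, 0.68]
    - [-276, -264, -80, 0.76]
    - [-307, -294, -80, 0.85]
    - [-338, -323, -80, 0.93]
    - [-368, -353, -80, 1.02]
    - [-399, -382, -80, 1.1]
    - [-430, -411, -60, 1.19]
    - [-460, -441, -40, 1.27]
    - [-491, -470, -15, 1.358]
    - [-491, -470, -15, 1.358]
    - [-491, -470, -15, 1.358]
  grip: 70

```text
clock: 2.6
position: [0.514, 0.0276, 0.4195]
ee_rot: [-2.264, -2.177, 0.001]
force: [-0.4, 0.8, 0.3]
width: 0.762
```

```bash
python3 -c "
from h import *
for n in ('side','top'):
    im=arm.get_image(n);cv2.imwrite(f'pics/{n}1.png',im[:,:,::-1])
print(arm.observe()['joints'])
rel([.514,.027,.292],-.04)"
```

```text
[-0.6535  0.2598  0.6239  1.8536 -0.1718  1.0813 -0.0022]
shift [ -1.4   0.1 128.1] twist 0.002 tilt [ 0.0003  0.0008 -1.    ]
```

View pics/side1.png

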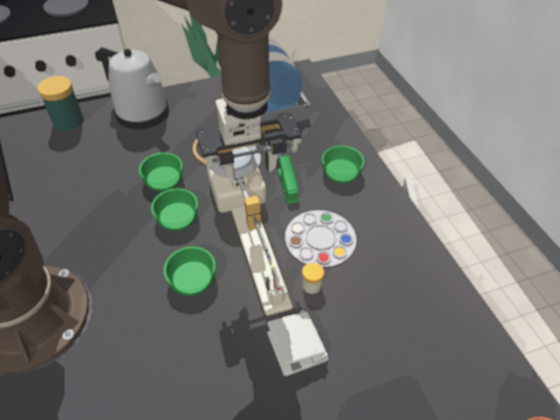

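View pics/top1.png

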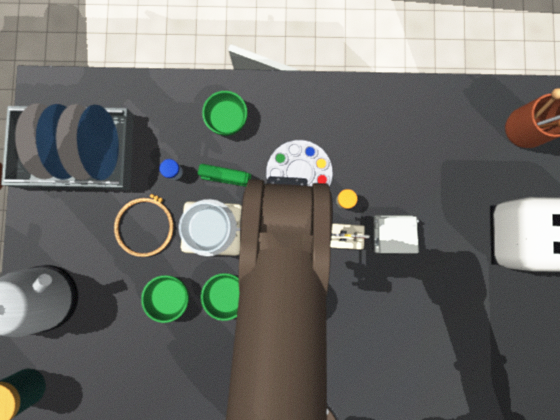

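Request:
move_arm:
  steps:
    - [0, 0, 30, 0]
    - [-1, 0, 60, 0]
    - [-1, 0, 90, 0]
    - [-1, 0, 110, 0]
    - [-1, 0, 122, 0]
    - [-1, 0, 122, 0]

```text
clock: 3.45
position: [0.5139, 0.0269, 0.2976]
ee_rot: [-2.264, -2.177, 0.0]
force: [-0.5, -0.1, -1.1]
width: 0.76
```

```bash
python3 -c "
from h import *
im=arm.get_image('side');cv2.imwrite('pics/s2.png',cv2.resize(im[130:330,180:340,::-1],None,fx=3.7,fy=3,interpolation=cv2.INTER_CUBIC))
"
```

```text
(no output)
```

View pics/s2.png

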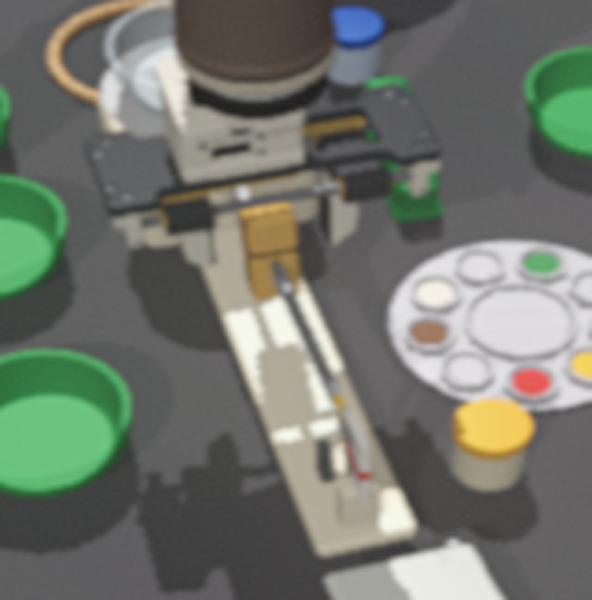

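Request:
move_arm:
  steps:
    - [0, 0, 0, 0]
    - [0, 0, 0, 0]
    - [0, 0, 0, 0]
    - [0, 0, 0, 0]
    - [0, 0, 0, 0]
    - [0, 0, 0, 0]
  grip: 20
  grip_force: 12

```text
clock: 4.25
position: [0.5145, 0.0262, 0.2979]
ee_rot: [2.265, 2.176, 0.001]
force: [3.5, 0.6, -1.5]
width: 0.325
```

Request:
move_arm:
  steps:
    - [-4, 0, 0, 0]
    - [-10, 0, 0, 0]
    - [-16, 0, 0, 0]
    - [-22, 0, 0, 0]
    - [-28, 0, 0, 0]
    - [-34, 0, 0, 0]
    - [-40, 0, 0, 0]
    - [-46, 0, 0, 0]
    - [-50, 0, 0, 0]
    - [-50, 0, 0, 0]
    - [-50, 0, 0, 0]

```text
clock: 5.62
position: [0.5125, -0.0248, 0.2981]
ee_rot: [2.265, 2.174, 0.001]
force: [5.3, -1.1, 1.6]
width: 0.326
```

Request:
move_arm:
  steps:
    - [0, 0, 0, 0]
    - [0, 0, 0, 0]
    - [0, 0, 0, 0]
    - [0, 0, 0, 0]
    - [0, 0, 0, 0]
    - [0, 0, 0, 0]
    - [0, 0, 0, 0]
    - [0, 0, 0, 0]
    - [0, 0, 0, 0]
    - [0, 0, 0, 0]
    - [0, 0, 0, 0]
    - [0, 0, 0, 0]
    - [0, 0, 0, 0]
  grip: 55

```text
clock: 7.25
position: [0.5121, -0.0237, 0.2977]
ee_rot: [-2.265, -2.176, -0.0]
force: [0.9, -0.2, 0.3]
width: 0.597
```

```bash
python3 -c "
from h import *
im=arm.get_image('side');cv2.imwrite('pics/side3.png',im[:,:,::-1]);cv2.imwrite('pics/s3.png',cv2.resize(im[180:330,210:330,::-1],None,fx=4,fy=4,interpolation=cv2.INTER_CUBIC))
"
```

```text
(no output)
```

View pics/s3.png

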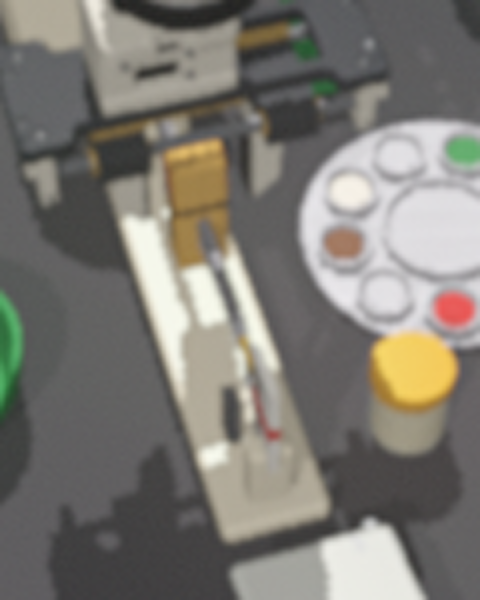

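```bash
cat > pt.py <<'E'
from h import *
import sys
def yel(im,box):
    x0,y0,x1,y1=box;c=im[y0:y1,x0:x1].astype(float)
    w=np.clip(np.minimum(c[...,0],c[...,1])-c[...,2]-50,0,None)
    yy,xx=np.mgrid[y0:y1,x0:x1]
    return (w.sum(),(w*xx).sum()/w.sum(),(w*yy).sum()/w.sum()) if w.sum()>0 else None
if __name__=="__main__":
    outs=[]
    for f in sys.argv[1:]:
        im=cv2.imread(f"pics/{f}.png")[:,:,::-1]
        print(f,yel(im,(262,255,285,285)))
        outs.append(cv2.resize(im[250:300,255:295,::-1],None,fx=6,fy=6,interpolation=cv2.INTER_CUBIC))
    cv2.imwrite("pics/cmp_%s.png"%sys.argv[-1],np.hstack(outs))
E
python3 pt.py side0 side1 side3
python3 -c "
from h import *
v=[.519,.1483,-.0399]
for t in (.07,0,-.07):
  print(t,[proj('side',S2W(v,beam(t,-y,0))) for y in (.265,.275,.286)])"
```

```text
side0 (np.float64(162.0), np.float64(271.01234567901236), np.float64(263.8333333333333))
side1 (np.float64(77.0), np.float64(271.1038961038961), np.float64(264.06493506493507))
side3 (np.float64(2.0), np.float64(270.5), np.float64(265.5))
0.07 [array([270.5106, 262.9568]), array([271.9043, 266.6276]), array([273.46  , 270.7246])]
0 [array([270.6501, 268.2929]), array([272.0309, 272.1495]), array([273.5701, 276.4485])]
-0.07 [array([270.6103, 272.9953]), array([271.9694, 277.0017]), array([273.4825, 281.4619])]
```

View pics/cmp_side3.png

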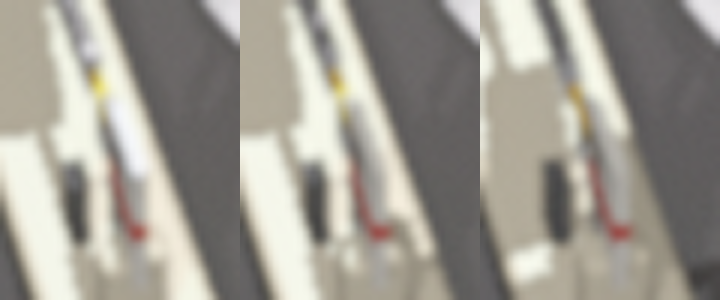

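```bash
python3 - <<'E'
from h import *
from scipy.ndimage import label
for f in("side0","side1","side3"):
    im=cv2.imread(f"pics/{f}.png");h=cv2.cvtColor(im,cv2.COLOR_BGR2HSV)
    for y in range(261,277):
        r=h[y,266:280];k=[(266+i,int(p[0]),int(p[1]),int(p[2])) for i,p in enumerate(r) if 12<=p[0]<=32 and p[1]>85]
        if k: print(f,y,k)
E
```

```text
side0 262 [(270, 23, 102, 172)]
side0 263 [(270, 24, 112, 184), (271, 26, 113, 215)]
side0 264 [(271, 27, 121, 225)]
side0 265 [(271, 27, 94, 227)]
side1 262 [(270, 21, 100, 168)]
side1 263 [(270, 22, 108, 172), (271, 23, 107, 195)]
side1 264 [(271, 25, 119, 206)]
side1 265 [(271, 26, 90, 218)]
side3 265 [(270, 21, 110, 170), (271, 22, 95, 183)]
side3 266 [(271, 22, 103, 175)]
side3 267 [(271, 22, 91, 177)]
side3 269 [(272, 21, 97, 166)]
side3 270 [(272, 21, 95, 161)]
```

Request:
move_arm:
  steps:
    - [0, 0, 0, 0]
    - [0, 0, 0, 0]
    - [0, 0, 0, 0]
    - [0, 0, 0, 0]
    - [0, 0, 0, 0]
    - [0, 0, 0, 0]
    - [0, 0, 0, 0]
    - [0, 0, 0, 0]

```text
clock: 8.3
position: [0.5121, -0.0237, 0.2977]
ee_rot: [-2.265, -2.176, -0.0]
force: [0.3, 0.1, 0.6]
width: 0.598
```

```bash
cat > look.py <<'E'
from h import *
import sys
f=sys.argv[1]
im=arm.get_image('side');cv2.imwrite(f'pics/{f}.png',im[:,:,::-1])
h=cv2.cvtColor(im[:,:,::-1].copy(),cv2.COLOR_BGR2HSV)
print(arm.observe()['clock'])
for y in range(258,288):
    k=[(266+i,*map(int,p)) for i,p in enumerate(h[y,266:280]) if 12<=p[0]<=32 and p[1]>75]
    if k: print(y,k)
cv2.imwrite(f'pics/{f}c.png',cv2.resize(im[170:320,200:340,::-1],None,fx=4,fy=4,interpolation=cv2.INTER_CUBIC))
E
python3 look.py side4
```

```text
8.35
264 [(270, 20, 83, 166)]
265 [(270, 21, 110, 170), (271, 22, 96, 183)]
266 [(270, 21, 85, 178), (271, 22, 103, 175)]
267 [(271, 21, 90, 178)]
268 [(272, 21, 84, 167)]
269 [(272, 21, 95, 166)]
270 [(272, 21, 96, 160)]
271 [(272, 21, 83, 150)]
```

View pics/side4c.png

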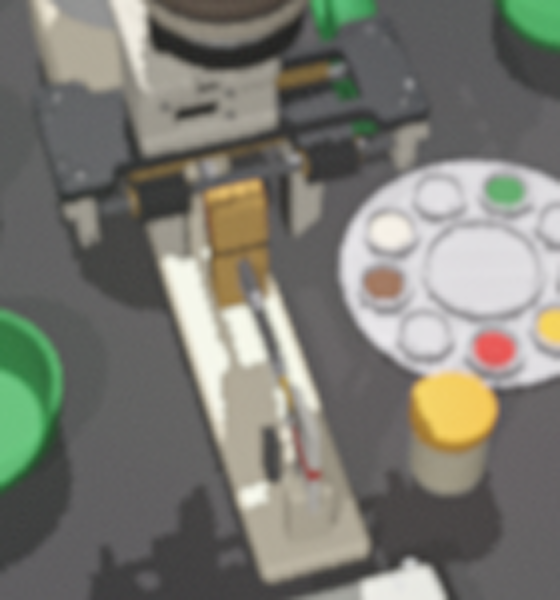

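Request:
move_arm:
  steps:
    - [0, 0, 0, 0]
    - [0, 0, 0, 0]
    - [0, 0, 0, 0]
    - [0, 0, 0, 0]
    - [-2, 0, 0, 0]
    - [-5, 0, 0, 0]
    - [-7, 0, 0, 0]
    - [-7, 0, 0, 0]
    - [-7, 0, 0, 0]
  grip: 20

```text
clock: 9.48
position: [0.5122, -0.0311, 0.298]
ee_rot: [2.265, 2.175, 0.001]
force: [5.1, -1.2, -0.1]
width: 0.326
```

Request:
move_arm:
  steps:
    - [0, 0, 0, 0]
    - [0, 0, 0, 0]
    - [0, 0, 0, 0]
    - [0, 0, 0, 0]
    - [0, 0, 0, 0]
    - [0, 0, 0, 0]
    - [0, 0, 0, 0]
    - [0, 0, 0, 0]
    - [0, 0, 0, 0]
    - [0, 0, 0, 0]
    - [0, 0, 0, 0]
    - [0, 0, 0, 0]
    - [0, 0, 0, 0]
    - [0, 0, 0, 0]
    - [0, 0, 0, 0]
    - [0, 0, 0, 0]
    - [0, 0, 0, 0]
    - [0, 0, 0, 0]
  grip: 55

```text
clock: 11.72
position: [0.5118, -0.0307, 0.2977]
ee_rot: [-2.265, -2.176, -0.0]
force: [0.6, 0.2, -0.5]
width: 0.601
```

```bash
python3 look.py side5
```

```text
11.775
267 [(270, 20, 102, 165), (271, 21, 102, 170)]
268 [(270, 21, 118, 171), (271, 23, 146, 182), (272, 22, 96, 181)]
269 [(271, 24, 129, 195), (272, 25, 122, 195)]
270 [(271, 23, 88, 200), (272, 25, 126, 190)]
271 [(272, 23, 125, 174)]
272 [(272, 21, 129, 158), (273, 20, 78, 140)]
273 [(272, 21, 121, 148), (273, 20, 82, 128)]
274 [(272, 21, 97, 142), (273, 21, 79, 123)]
```

View pics/side5c.png

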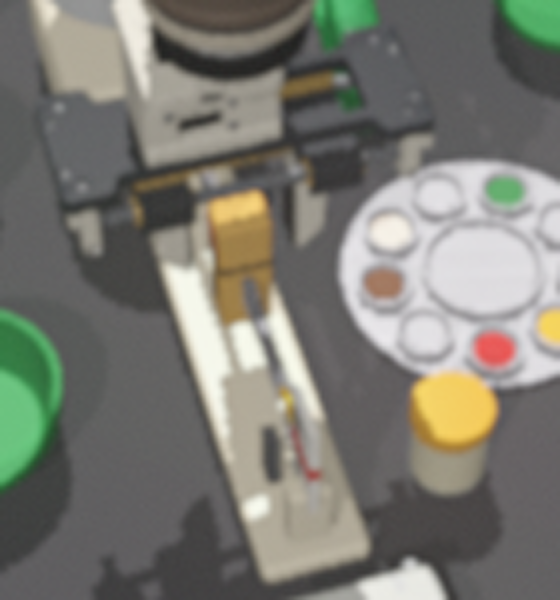

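Request:
move_arm:
  steps:
    - [0, 0, 0, 0]
    - [0, 0, -15, 0]
    - [0, 0, -40, 0]
    - [0, 0, -80, 0]
    - [0, 0, -120, 0]
    - [60, 0, -120, 0]
    - [110, 0, -120, 0]
    - [160, 0, -120, 0]
    - [200, 0, -120, 0]
    - [200, 0, -120, 0]
    - [200, 0, -120, 0]
    - [200, 0, -120, 0]
    - [200, 0, -120, 0]
    - [200, 0, -120, 0]
  grip: 70

```text
clock: 13.52
position: [0.5199, 0.1685, 0.4178]
ee_rot: [2.267, 2.175, 0.0]
force: [0.6, 0.4, -0.7]
width: 0.759
```

```bash
python3 look.py side6; python3 - <<'E'
from h import *
t=arm.get_image('top');cv2.imwrite('pics/top6.png',t[:,:,::-1])
a=[cv2.imread(f'pics/{f}.png')[255:295,255:290] for f in('side0','side6')]
cv2.imwrite('pics/c6.png',cv2.resize(np.hstack(a),None,fx=10,fy=10,interpolation=cv2.INTER_CUBIC))
E
```

```text
13.575
267 [(270, 21, 98, 166), (271, 22, 82, 184)]
268 [(270, 24, 127, 179), (271, 26, 128, 205)]
269 [(270, 26, 118, 193), (271, 28, 144, 221), (272, 27, 92, 224)]
270 [(270, 26, 92, 199), (271, 28, 139, 224), (272, 28, 113, 225)]
271 [(271, 28, 126, 216), (272, 28, 130, 218)]
272 [(271, 27, 114, 201), (272, 27, 138, 209)]
273 [(271, 26, 92, 182), (272, 27, 131, 191), (273, 26, 81, 164)]
274 [(272, 26, 111, 172), (273, 26, 86, 149)]
275 [(272, 24, 82, 152), (273, 23, 79, 136)]
```

View pics/c6.png

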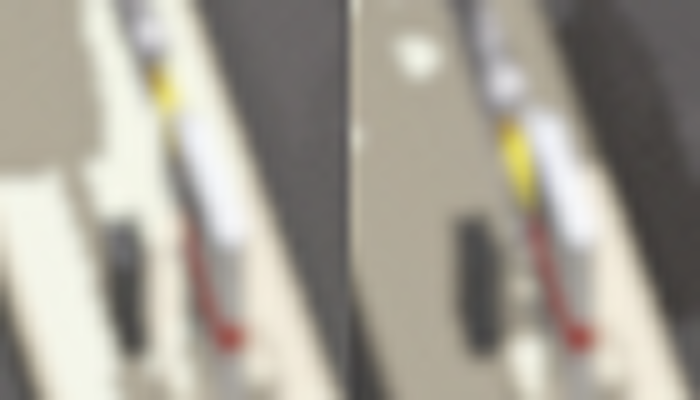

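View pics/top6.png

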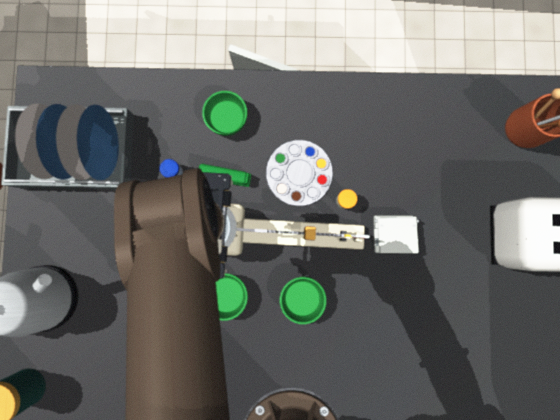

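View pics/side6.png

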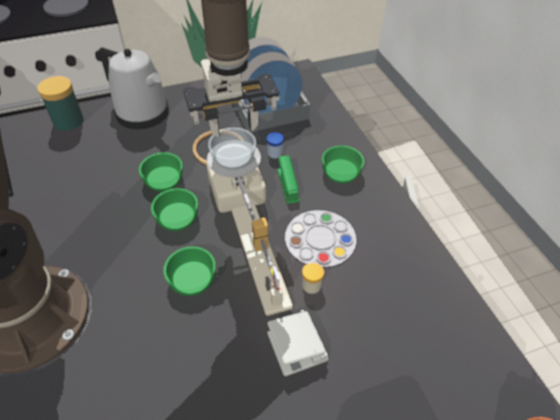

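```bash
python3 - <<'E'
from h import *
im=cv2.imread('pics/side6.png')[:,:,::-1].astype(int)
for y in range(274,292):
    w=np.clip(im[y,264:284,0]-np.maximum(im[y,264:284,1],im[y,264:284,2])-18,0,None)
    if w.sum()>5: print(y,round((w*np.arange(264,284)).sum()/w.sum(),1),w.sum())
v=[.519,.1483,-.0399]
for x in(-.0025,0,.0025):
  for z in (.09,.1): print(x,z,[proj('side',S2W(v,np.array([x,y,z]))) for y in(-.289,-.319)])
E
```

```text
277 273.1 15
278 273.4 35
279 273.5 34
280 273.6 29
281 274.1 34
282 274.4 30
283 274.7 23
284 275.1 27
285 275.4 33
286 275.7 31
287 277.0 72
288 277.4 133
289 277.5 92
290 277.4 9
-0.0025 0.09 [array([272.835 , 279.2674]), array([277.1244, 291.3429])]
-0.0025 0.1 [array([272.8245, 276.5895]), array([277.1465, 288.7046])]
0 0.09 [array([273.9945, 278.9659]), array([278.3043, 291.0293])]
0 0.1 [array([273.9927, 276.2871]), array([278.3353, 288.39  ])]
0.0025 0.09 [array([275.1528, 278.6646]), array([279.483 , 290.7161])]
0.0025 0.1 [array([275.1597, 275.9849]), array([279.5229, 288.0757])]
```

```bash
python3 -c "
from cell import arm
print(arm.sign_off(),arm.observe()['clock'])"
```

```text
the job is handed in; nothing more can be done
the job is handed in; nothing more can be done
```

The scale is balanced: with the poise let go, the pointer rests in the red centre band as far as the pictures show. I handed the job in at about 13.6 s on the robot's clock; the sign-off gave no verdict.

I pinched the brass poise across the beam and slid it 50 mm out. After letting it settle, I slid it another 7 mm, released it and backed the gripper off.

**Tilt:** in the last side picture the pointer's inner end is at about row 267.2 and its tip at about row 275. For a level beam I expected about 266.9 to 267.2 for the inner end and 275.05 for the tip. That puts the tilt within about 0.005 rad of level, and the band allows about 0.0175 rad. The pointer had not moved since the picture 1.8 s earlier, taken just before I backed off.

**Uncertainty:** the pointer's travel is only about 5 pixels from level to the stop, so the reading is good to roughly half a pixel. My cruder estimate from the poise steps gave about +0.003 to +0.005 rad, slightly the other way but also well inside the band.

**Rest of the worktop:** in the side picture the dish stands on the pan and everything else looks where it was. In the last top picture the arm hid the dish and hoop, so that view confirms only the items it shows.

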